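Close up the tool chest

TASK

Close up the green tool chest on the bench: with the fingertips, gently push both of its open drawers fully home, and push the open lid down until it lies shut on the rim, without slamming anything. Do not lift anything or pull the drawers or lid further open, and leave all the other things where they are.

Things in the scene. Friction and masses are not known exactly. Their poses are not given: they have to be found in the camera images.
- chest: Green steel tool chest fixed to the bench, 180 deep (x) x 300 wide (y) x 105 high. Origin: centre of its underside; x points from its front to its back, y to the left as seen by someone facing its front, z up. Two drawers side by side below, an open till (inner floor at z = 75 mm, rim at 105 mm) above them, covered by a lid hinged on the back rim.
- drawer_left (a joint): Opening of the drawer on the chest's +y side, in m: 0 = fully home, grows as the drawer slides out along the chest's -x (stop at 0.10). About 1.5 N friction; it stays where it is left. Drawer front 142 wide x 56 high, its lower edge at z = 12 mm, its face 10 mm in front of the chest's carcass when shut.
- drawer_right (a joint): The same for the drawer on the chest's -y side.
- left_pull (a point): Centre of the outer face of the left drawer's aluminium pull, a solid block 60 wide x 26 high that stands 10 mm out from the drawer front: at chest x = -110 mm minus the opening, y = +75 mm, z = 52 mm. Its outer face is upright, square to the chest's x.
- right_pull (a point): The same for the right drawer, at chest y = -75 mm.
- lid (a joint): Opening angle of the lid in rad: 0 = shut and flat on the rim, 1.57 = upright. The free edge is towards the chest's front and rises as it opens. A stiff hinge (about 0.45 N m of friction) holds the lid wherever it is left; pushed near the free edge it takes 1 to 4 N.
- lid_hinge (a point): Middle of the lid's hinge axis (along the chest's y), at chest x = +90 mm, y = 0, z = 105 mm. The lid is a flat plate 186 from hinge to free edge, 304 wide, 8 thick; its inner face passes through the hinge axis. No handle.
- lid_pad (a point): Centre of a flat black rubber patch (24 x 80) on the lid's outer face (the top when shut), 145 mm from the hinge axis and 8 mm off the inner face, midway across the width. Its x axis points from the free edge to the hinge, z out of the outer face.
- gauge_box: Loose dark wooden box 50 x 80 x 20 high lying in the chest's till, under the lid; fits below the rim. Origin: centre of its underside. Leave alone.
- bearing: Loose steel ring, 38 diameter, 14 high, in the till. Origin: centre of its underside. Leave alone.
- bushing: Loose brass bushing, 40 diameter, 30 high, standing on the bench just left of the left drawer. Origin: centre of its underside. Leave alone.
- driver: Loose red-handled screwdriver, about 200 long and 30 thick, lying on the bench to the right of the chest, its handle towards the robot. Its origin lies under it, along its length. Leave alone.
- oil_can: Loose blue plastic oil bottle, 56 diameter, 120 high, standing to the left of the chest. Origin: centre of its underside. Leave alone.
- tin: Loose aluminium tin, 72 diameter, 60 high, standing to the right of the chest. Origin: centre of its underside. Leave alone.
- red_bin: Loose red plastic bin, 100 x 140 x 60 high, on the bench to the robot's left. Origin: centre of its underside. Leave alone.

How it is judged (in metres and radians):
At the end, for the whole second after the job is handed in: Both drawers within 5 mm of fully home, the lid within 0.04 rad of shut, all at rest, and every loose thing within 20 mm of where it stood (value of joint each of drawer_left, drawer_right below 0.005 m and value of joint lid below 0.04 rad and velocity of joint drawer_left between -0.02 and 0.02 m/s and velocity of joint drawer_right between -0.02 and 0.02 m/s and velocity of joint lid between -0.02 and 0.02 rad/s and distance of each of gauge_box, bearing, bushing, driver, oil_can, tin, red_bin from where it was at the start of the episode below 0.02 m); the robot touches nothing.
It fails at once if a drawer is slammed: it moves in faster than 0.5 m/s (velocity of joint any of drawer_left, drawer_right below -0.5 m/s).
It fails at once if the lid is slammed: it shuts faster than 3.5 rad/s (velocity of joint lid below -3.5 rad/s).
It fails at once if a drawer is pulled out beyond 80 mm, or the lid lifted beyond 1.5 rad (value of joint any of drawer_left, drawer_right above 0.08 m or value of joint lid above 1.5 rad).
It fails at once if the hand shoves the chest, a drawer or the lid with more than 70 N (contact force between the fingers and chest above 70 N).
It fails at once if one of the loose things is lifted, carried or knocked more than 30 mm away (distance of any of gauge_box, bearing, bushing, driver, oil_can, tin, red_bin from where it was at the start of the episode above 0.03 m).
It also fails if it takes over 64 s, if anything falls off the work surface, if the arm or the gripper's body presses on something with over 40 N, if the wrist force passes 120 N, or if a joint passes its speed limit or range.

ROBOT

A 6-joint arm with a two-finger parallel gripper is mounted at the origin on the work surface. World frame = base frame: x ahead of the robot, y to its left, z up, the work surface at z = 0. Lengths are in m, angles in degrees, forces in N, time in s.
With the tool pointing down it reaches from about 0.25 to 0.8 m from the base axis. Payload 3.9 kg.
Tool frame: the origin (TCP) lies midway between the tips of the shut fingers; the grasp point (between the pads) lies 19 mm behind it; z points along the fingers, y is the line along which they close (so a half turn about z gives the same grasp; the last joint's range is limited). The gripper opens to 85 mm and grips with 20 to 120 N. Pads are 22 mm wide; open, the fingers measure 114 mm over their backs; the gripper's body (76 mm by 85 mm) begins 54 mm behind the grasp point. The pads swing forward as they close: fully open they stand 13 mm farther back than shut.
Start: joints at [-65.546, 14.897, -7.913, 67.191, 0, 90], TCP at [0.217, -0.478, 0.231] pointing down, gripper open.
Joint ranges: [-159.42, 159.42], [-47.68, 98.78], [-73.54, 78.23], [-108.79, 121.32], [-90, 84.71], [-180, 180]. Speed limits (degrees/s): [147.25, 147.25, 180, 180, 180, 180].

INTERFACE

Orientations are given as a 3x3 rotation matrix whose columns are the frame's x, y, z axes.
In Python, from plant import observe, camera, calibration, sign_off, look_for gives the robot as it stands.
- The arm moves only by the tool apply_moves, never from a script. Its arguments are lists of equal length, an entry for each row: "translation": the shift along the tool's x, y, z in cm, a list of three; "angular": the turn, a rotation vector about the tool's x, y, z in degrees, a list of three. In form: {"translation": [[tx, ty, tz], ...], "angular": [[ax, ay, az], ...]}. A call has 1 to 8 rows; each row is the pose to reach, as a shift and turn from the pose commanded when the call began, along the tool's axes at that moment; what a row does not reach only later rows make up. A row lasts 1/12 s, in which the tool goes at most 41.7 mm and 7.16 degrees, less where a joint would pass 70% of its speed; a pose out of reach is approached as far as the arm can. A call with a gripper value outside its range is refused whole. "claw" is the opening, from 0 (shut) to 1 (fully open), set as the call begins (left out, the last holds). The fingers move at their own pace and stop on an object; "grip_force" is the grip in N (left out, the last holds). Time passes only in rows, so rows that repeat a pose let the fingers close. It gives the time, the measured TCP pose, the force, the opening and the grip force at its end, in the units of the state.
- observe(): the state, without advancing time (a new reading comes with each control period).
- camera(name): name is "side" or "top"; returns the picture (420x560x3 uint8, red, green, blue); there is no depth.
- calibration(name): a dict with "fx", "fy", "cx", "cy" (pixels), "dist" ([k1, k2, p1, p2, k3] as OpenCV has them; the pictures are not rectified), "pose" (4x4, takes a point from camera to world coordinates). Camera axes: x right, y up, looking along -z (the intrinsics and any distortion apply to the point x, -y, -z); pixel columns grow to the right and rows downward; lengths in m; the calibration is good to about 2 mm. A picture is of the moment at which its call begins. calibration takes no time and is no camera call.
- sign_off(): hands the job in; it is judged then, once.
Trained networks look in the newest picture that a camera, given by its name, has taken for a name from the list of things; names that differ only in an ending like _2 or _b are one class to them, and where a whole thing is asked for, a point or a joint stands for the part that bears it (a point fixed in the world has none). Each returns a list of dicts, best first, with "score" (0 to 1); they miss things now and then, are a little off and sometimes report something else, mostly with a low value. They report only what shows in the picture. A call takes as long as a camera call.
- look_for(camera, name): "extent" ([left, top, right, bottom] as shares, 0 to 1, of the picture: columns of its width, rows of its height, round what is visible of it).
The state is a dict: "time_s": time; "joints": joint angles; "joint_velocities": joint speeds; "effort": joint torques, N m; "ee_pos": TCP position; "eef_rot": TCP orientation; "contact_force": force on the tool from outside, world axes, zero at the start; "torque": the same for the moment, N m; "width": finger opening in m; "grip_force": force on a finger pad.
Only numpy, scipy, OpenCV 4.12 (cv2) and the standard library are available. Lean on these libraries where they do the work, as an engineer would, in place of code of your own. Each camera call takes 0.05 s, during which the arm holds its last target. There are 200 camera calls.

## Working session

There is one attempt and no reset: what is moved stays moved. The work goes in short steps, Python scripts to look and compute and a tool call to move; the robot and the scene stay as the last step left them, time stands still between calls to the robot, and variables do not carry over. Pictures are saved under pics/ and viewed, at most 10 in all, crops included, and the job is handed in when it is done.

Besides the shell and the picture viewer there is one more tool, called after "Emit:" as name(argument=value, ...) on one line, values as JSON. apply_moves: Moves the arm, as the interface text tells. Its arguments: {"type":"object","properties":{"translation":{"type":"array"},"angular":{"type":"array"},"claw":{"type":"number"},"grip_force":{"type":"number"}},"required":["translation","angular"]}

```bash
mkdir -p pics; cat > h.py <<'E'
import numpy as np, cv2
from plant import *
def proj(n,P):
    c=calibration(n);T=np.linalg.inv(np.array(c["pose"]));P=np.atleast_2d(P)
    p=P@T[:3,:3].T+T[:3,3];p=p*[1,-1,-1]
    K=np.array([[c["fx"],0,c["cx"]],[0,c["fy"],c["cy"]],[0,0,1.]])
    return cv2.projectPoints(p.reshape(-1,1,3),np.zeros(3),np.zeros(3),K,np.array(c["dist"],float))[0].reshape(-1,2)
def ray(n,uv):
    c=calibration(n);T=np.array(c["pose"])
    K=np.array([[c["fx"],0,c["cx"]],[0,c["fy"],c["cy"]],[0,0,1.]])
    q=cv2.undistortPoints(np.array(uv,float).reshape(-1,1,2),K,np.array(c["dist"],float)).reshape(-1,2)
    d=np.c_[q[:,0],-q[:,1],-np.ones(len(q))]@T[:3,:3].T
    return T[:3,3],d
def onz(n,uv,z):
    o,d=ray(n,uv);return o+d*((z-o[2])/d[:,2])[:,None]
E
python3 - <<'E'
from h import *
for n in("side","top"):
    im=camera(n);cv2.imwrite(f"pics/{n}0.png",im[:,:,::-1]);print(n,np.round(calibration(n)["pose"],3).tolist())
    for t in("chest","left_pull","right_pull","lid","lid_pad","drawer_left","drawer_right","bushing"):
        r=look_for(n,t)
        for d in r[:2]:print(t,round(d["score"],2),np.round(np.array(d["extent"])*[560,420,560,420],1))
print(observe())
E
```

```text
side [[-0.965, 0.158, -0.21, 0.293], [-0.263, -0.627, 0.734, 0.82], [-0.015, 0.763, 0.646, 0.805], [0.0, 0.0, 0.0, 1.0]]
chest 0.8 [181.9 128.7 309.2 290.5]
chest 0.66 [278.  202.3 313.8 246.9]
left_pull 0.74 [257.7 237.2 301.8 291.3]
right_pull 0.95 [276.3 199.4 310.6 249.5]
right_pull 0.22 [296.9 183.4 353.6 196.4]
lid 0.81 [182.6 127.1 253.2 249.1]
lid_pad 0.64 [186.4 126.2 256.4 244.7]
drawer_left 0.93 [256.8 233.7 298.7 291.2]
drawer_left 0.48 [186.5 128.9 253.3 245.2]
drawer_right 0.81 [276.6 200.9 315.2 246. ]
drawer_right 0.75 [183.1 125.9 254.3 250.3]
bushing 0.67 [258.6 306.  275.6 325. ]
top [[-0.002, 0.992, -0.128, 0.388], [-1.0, -0.003, -0.007, 0.031], [-0.008, 0.128, 0.992, 1.209], [0.0, 0.0, 0.0, 1.0]]
chest 0.79 [210.4 139.6 336.  234.3]
chest 0.48 [224.4 206.6 273.3 229.5]
left_pull 0.88 [222.2 206.6 271.3 226.4]
right_pull 0.82 [274.3 208.1 323.5 230. ]
lid 0.78 [210.8 134.9 336.5 149.3]
lid_pad 0.75 [209.  137.2 334.5 152.5]
drawer_left 0.82 [220.4 203.9 271.1 227. ]
drawer_left 0.46 [120.7 263.5 178.7 318.4]
drawer_right 0.87 [272.2 204.7 327.4 230.9]
bushing 0.24 [276.  210.5 323.8 231.6]
{'time_s': 0.9, 'joints': array([-6.55472285e+01,  1.48962350e+01, -7.91149482e+00,  6.71898005e+01,
        4.73888210e-04,  9.00009457e+01]), 'joint_velocities': array([ 0.07190437,  0.06878976, -0.0725788 ,  0.01559901, -0.04674973,
        0.00776155]), 'effort': array([-4.48399869e-04, -4.05599642e+01,  2.54237545e+01,  7.26127655e-04,
        1.72924624e-04, -3.61633454e-06]), 'ee_pos': array([ 0.21732571, -0.47791493,  0.2313174 ]), 'eef_rot': array([[ 9.10309623e-01,  4.13928001e-01,  2.53719427e-05],
       [ 4.13928002e-01, -9.10309622e-01, -3.58146887e-05],
       [ 8.27162100e-06,  4.31046133e-05, -9.99999999e-01]]), 'contact_force': array([-0.57189063, -0.80731138,  0.68494609]), 'torque': array([-0.02463045, -0.01916999, -0.06225653]), 'grip_force': 0.0, 'width': 0.08528789117668652}
```

```bash
python3 - <<'E'
import cv2
a=cv2.imread("pics/side0.png")[100:350,140:440];cv2.imwrite("pics/side_c.png",cv2.resize(a,None,fx=2.4,fy=2.4,interpolation=2))
a=cv2.imread("pics/top0.png")[110:330,110:430];cv2.imwrite("pics/top_c.png",cv2.resize(a,None,fx=2.5,fy=2.5,interpolation=2))
E
```

```text
(no output)
```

View pics/side_c.png

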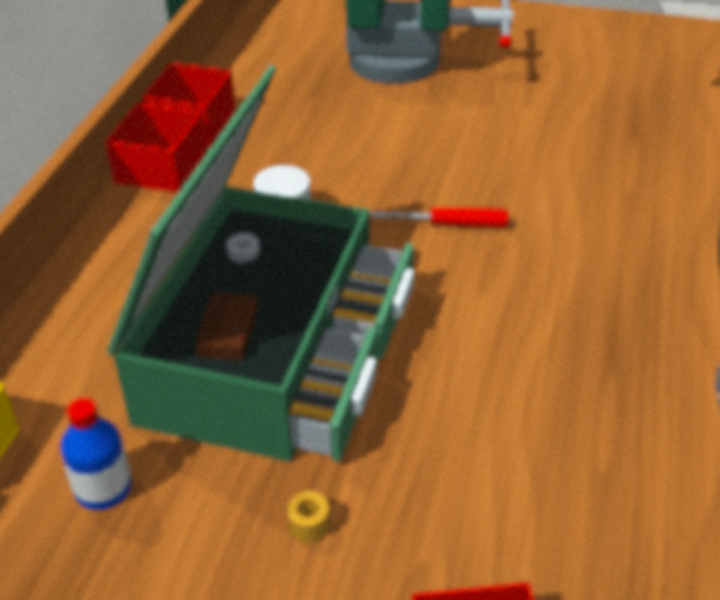

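View pics/top_c.png

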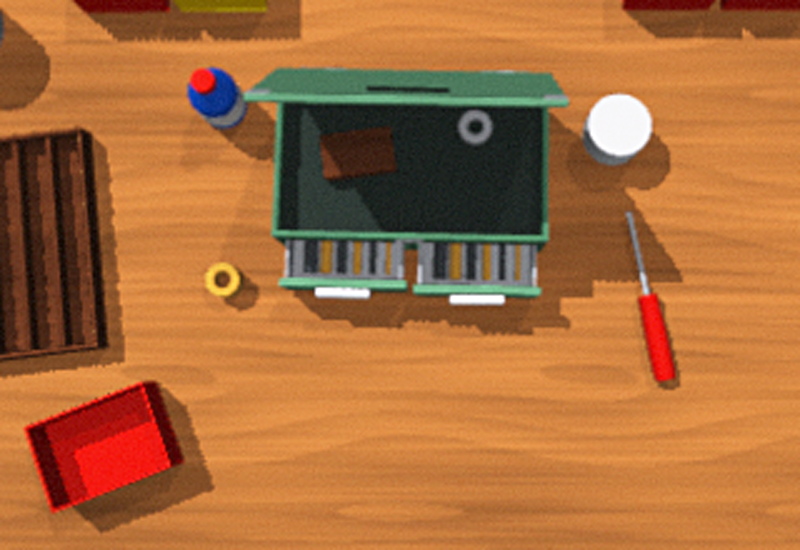

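Side crop: chest with both drawers part open, lid steeply open, with its free edge from (155,233) to (272,68). Top crop: rim front corners at (274,240) and (549,242), pulls at (342,293) and (477,299), pad at (407,89). Next I fit one model to these points.

```bash
cat > fit.py <<'E'
from h import *
from scipy.optimize import least_squares
def model(p):
    x,y,a,dl,dr,q=p;c,s=np.cos(a),np.sin(a)
    W=lambda X,Y,Z:[x+c*X-s*Y,y+s*X+c*Y,Z]
    lid=lambda r,h,Y:W(.09-r*np.cos(q)+h*np.sin(q),Y,.105+r*np.sin(q)+h*np.cos(q))
    side=[(W(-.09,.15,.105),288,387),(W(-.09,-.15,.105),367,212),(W(-.09,.15,0),291,457),(W(.09,.15,0),137,423),(W(.09,.15,.105),118,352),
     (lid(.186,4e-3,.152),155,233),(lid(.186,4e-3,-.152),272,68),(W(-.11-dl,.075,.052),366,386),(W(-.11-dr,-.075,.052),405,291)]
    top=[(W(-.09,.15,.105),274,240),(W(-.09,-.15,.105),549,242),(lid(.186,4e-3,.152),245,98),(lid(.186,4e-3,-.152),568,102),(lid(.145,.008,0),407,89),
     (W(-.105-dl,.075,.065),342,292),(W(-.105-dr,-.075,.065),477,299)]
    return side,top
def res(p):
    s,t=model(p);S=np.array([[140+u/2.4,100+v/2.4] for _,u,v in s]);T=np.array([[110+u/2.5,110+v/2.5] for _,u,v in t])
    return np.r_[proj("side",[a[0] for a in s])-S,proj("top",[a[0] for a in t])-T]
if __name__=="__main__":
    r=least_squares(lambda p:res(p).ravel(),[.6,.03,0,.05,.05,1.2],loss="soft_l1")
    print(np.round(r.x,4));print(np.round(res(r.x),1).tolist())
    x,y,a,dl,dr,q=r.x;R=np.array([[np.cos(a),-np.sin(a)],[np.sin(a),np.cos(a)]])
    for n,o in (("L",(-.11-dl,.075)),("R",(-.11-dr,-.075)),("hinge",(.09,0)),("edge",(.09-.186*np.cos(q),0))):print(n,np.round(R@o+[x,y],4))
    o=observe();print(o["time_s"])
E
python3 fit.py
```

```text
[ 0.6146  0.0662 -0.0162  0.0381  0.0432  1.1614]
[[-0.2, 1.9], [1.3, -1.7], [0.9, 2.0], [-2.3, 1.2], [-1.2, 1.6], [0.1, -0.5], [0.4, -1.8], [0.6, -0.2], [0.7, 0.5], [-0.6, -0.9], [0.2, -0.2], [-0.5, 0.1], [1.0, 0.0], [0.6, 0.2], [0.8, -0.6], [0.6, -0.8]]
L [0.4678 0.1436]
R [ 0.4602 -0.0063]
hinge [0.7046 0.0648]
edge [0.6306 0.066 ]
0.9
```

Emit:
apply_moves(translation=[[3.8, -3.5, 0], [7.6, -7, 0], [11.4, -10.4, 0], [15.2, -13.8, 0], [19, -17.2, 0], [22.8, -20.7, 0], [22.8, -20.7, 0]], angular=[[0, 0, 5], [0, 0, 10], [0, 0, 15], [0, 0, 20], [0, 0, 25.4], [0, 0, 25.4], [0, 0, 25.4]], claw=0)

```text
time_s: 1.48
ee_pos: [0.3329, -0.2087, 0.2316]
eef_rot: [[1.0, -0.018, 0.001], [-0.018, -1.0, -0.0], [0.001, 0.0, -1.0]]
contact_force: [1.5, -0.0, 0.2]
width: 0.0006
grip_force: 0.0
```

Emit:
apply_moves(translation=[[2, -4.8, 0], [4, -9.6, 0], [6, -14.4, 1], [7.5, -19, 4], [7.5, -19, 8], [7.5, -19, 12], [7.5, -19, 16], [7.5, -19, 18.4]], angular=[[0, 0, 0], [0, 0, 0], [0, 0, 0], [0, 0, 0], [0, 0, 0], [0, 0, 0], [0, 0, 0], [0, 0, 0]])

```text
time_s: 2.15
ee_pos: [0.4118, -0.0207, 0.0511]
eef_rot: [[1.0, -0.014, 0.003], [-0.014, -1.0, -0.0], [0.003, -0.0, -1.0]]
contact_force: [0.3, 0.3, -0.5]
width: 0.0001
grip_force: 0.0
```

Emit:
apply_moves(translation=[[0, 0, 0], [0, 0, 0]], angular=[[0, 0, 0], [0, 0, 0]])

```text
time_s: 2.32
ee_pos: [0.4081, -0.0217, 0.0509]
eef_rot: [[1.0, -0.016, -0.006], [-0.016, -1.0, 0.0], [-0.006, -0.0, -1.0]]
contact_force: [0.2, 0.7, 1.1]
width: 0.0002
grip_force: 0.0
```

```bash
python3 - <<'E'
from h import *
im=camera("side")[150:330,200:440];cv2.imwrite("pics/s1.png",cv2.resize(im[:,:,::-1],None,fx=2.5,fy=2.5))
o=observe();print(o["ee_pos"],o["eef_rot"][:,0],o["contact_force"])
E
```

```text
[ 0.41051249 -0.02203129  0.05267199] [ 0.99986113 -0.01662237 -0.00119469] [ 1.83232245 -0.262082    0.45272257]
```

View pics/s1.png

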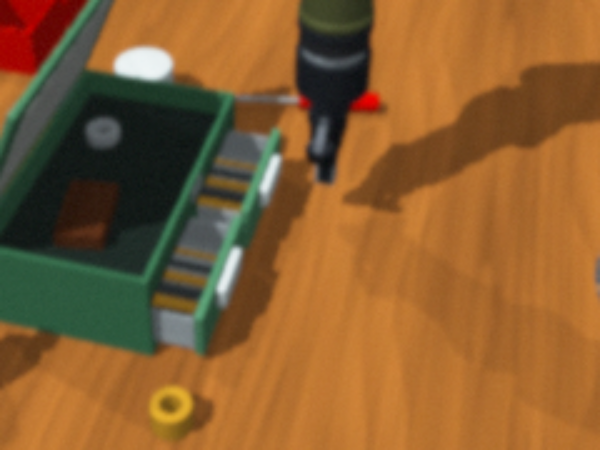

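The shut fingertips (crop 323,178) stand in front of the right pull (270,180), with a clear gap. I'll move in, then push.

Emit:
apply_moves(translation=[[0.5, -1.0, 0.5], [1.2, -1.6, 0.5], [2, -1.6, 0.5], [2.7, -1.6, 0.5], [3.3, -1.6, 0.5], [3.8, -1.6, 0.5], [4.3, -1.6, 0.5]], angular=[[0, 0, 0], [0, 0, 0], [0, 0, 0], [0, 0, 0], [0, 0, 0], [0, 0, 0], [0, 0, 0]])

```text
time_s: 2.95
ee_pos: [0.4539, -0.0075, 0.0471]
eef_rot: [[1.0, -0.016, -0.001], [-0.016, -1.0, 0.0], [-0.001, -0.0, -1.0]]
contact_force: [-2.4, 0.0, 1.3]
width: -0.0002
grip_force: 0.9
```

Emit:
apply_moves(translation=[[0.5, 0, 0], [1.0, 0, 0], [1.5, 0, 0], [2, 0, 0], [2.5, 0, 0], [2.9, 0, 0]], angular=[[0, 0, 0], [0, 0, 0], [0, 0, 0], [0, 0, 0], [0, 0, 0], [0, 0, 0]])

```text
time_s: 3.45
ee_pos: [0.4833, -0.008, 0.0468]
eef_rot: [[1.0, -0.016, -0.0], [-0.016, -1.0, 0.0], [-0.0, -0.0, -1.0]]
contact_force: [-1.2, -1.7, -0.4]
width: -0.0003
grip_force: 0.9
```

Contact at about 2 N; creep on until the stop.

Emit:
apply_moves(translation=[[0.3, 0, 0], [0.6, 0, 0], [0.9, 0, 0], [0.9, 0, 0]], angular=[[0, 0, 0], [0, 0, 0], [0, 0, 0], [0, 0, 0]])

```text
time_s: 3.78
ee_pos: [0.4928, -0.0078, 0.047]
eef_rot: [[1.0, -0.016, 0.001], [-0.016, -1.0, 0.001], [0.001, -0.001, -1.0]]
contact_force: [-0.2, -0.2, 0.3]
width: -0.0
grip_force: 0.1
```

Emit:
apply_moves(translation=[[0.15, 0, 0], [0.3, 0, 0], [0.3, 0, 0]], angular=[[0, 0, 0], [0, 0, 0], [0, 0, 0]])

```text
time_s: 4.03
ee_pos: [0.4953, -0.0078, 0.047]
eef_rot: [[1.0, -0.015, 0.001], [-0.015, -1.0, 0.001], [0.001, -0.001, -1.0]]
contact_force: [-0.5, -0.2, 0.2]
width: -0.0001
grip_force: 0.4
```

Emit:
apply_moves(translation=[[0.15, 0, 0], [0.3, 0, 0], [0.3, 0, 0]], angular=[[0, 0, 0], [0, 0, 0], [0, 0, 0]])

```text
time_s: 4.28
ee_pos: [0.4954, -0.0079, 0.0467]
eef_rot: [[1.0, -0.016, -0.004], [-0.016, -1.0, 0.001], [-0.004, -0.001, -1.0]]
contact_force: [-5.6, 0.6, 4.6]
width: 0.0004
grip_force: 2.9
```

Emit:
apply_moves(translation=[[0.15, 0, 0], [0.2, 0, 0], [0.2, 0, 0]], angular=[[0, 0, 0], [0, 0, 0], [0, 0, 0]])

```text
time_s: 4.53
ee_pos: [0.4954, -0.0079, 0.0464]
eef_rot: [[1.0, -0.016, -0.008], [-0.016, -1.0, 0.001], [-0.008, -0.001, -1.0]]
contact_force: [-8.6, -0.3, 6.7]
width: -0.0001
grip_force: 4.6
```

Right drawer stopped at x=0.4954 with the force rising, so it is home. Next the left one.

Emit:
apply_moves(translation=[[-3, 0, 0], [-6, 0, 0], [-8, -0.5, 0], [-8, -4.2, 0], [-8, -8, 0], [-8, -11.8, 0], [-8, -15.2, 0], [-8, -15.2, 0]], angular=[[0, 0, 0], [0, 0, 0], [0, 0, 0], [0, 0, 0], [0, 0, 0], [0, 0, 0], [0, 0, 0], [0, 0, 0]])

```text
time_s: 5.2
ee_pos: [0.4267, 0.0255, 0.0474]
eef_rot: [[0.999, 0.034, 0.0], [0.034, -0.999, 0.035], [0.001, -0.035, -0.999]]
contact_force: [0.2, 0.8, -0.3]
width: -0.0
grip_force: 0.0
```

Emit:
apply_moves(translation=[[0.7, 0, 0], [1.4, 0, 0], [2, 0, 0], [2.5, 0, 0], [3, 0, 0], [3.5, 0, 0], [4, 0, 0], [4, 0, 0]], angular=[[0, 0, 0], [0, 0, 0], [0, 0, 0], [0, 0, 0], [0, 0, 0], [0, 0, 0], [0, 0, 0], [0, 0, 0]])

```text
time_s: 5.87
ee_pos: [0.4662, 0.0266, 0.0471]
eef_rot: [[0.999, 0.033, -0.001], [0.033, -0.999, 0.035], [0.001, -0.035, -0.999]]
contact_force: [-0.1, -0.2, 0.3]
width: 0.0
grip_force: 0.0
```

```bash
python3 - <<'E'
from h import *
o=observe();print(np.round(o["joints"],2),o["ee_pos"],np.round(o["contact_force"],1),np.round(o["effort"],1))
E
```

```text
[  1.86  18.69 -33.41  37.86   2.03 179.95] [0.46621986 0.02655391 0.0471382 ] [-0.1 -0.2  0.3] [ -0.  -37.7  18.7   0.2   0.1   0. ]
```

Joint 6 is at its limit, so I back off and turn the hand about 90° (the finger backs will do the pushing).

Emit:
apply_moves(translation=[[-3, 0, 0], [-6, 0, 0], [-6, 0, 0], [-6, 0, 0], [-6, 0, 0], [-6, 0, 0], [-6, 0, 0], [-6, 0, 0]], angular=[[0, 0, -7], [0, 0, -14], [0, 0, -21], [0, 0, -28], [0, 0, -35], [0, 0, -42], [0, 0, -49], [0, 0, -56]])

```text
time_s: 6.53
ee_pos: [0.4044, 0.0245, 0.0472]
eef_rot: [[0.526, 0.85, -0.002], [0.85, -0.526, 0.035], [0.029, -0.02, -0.999]]
contact_force: [0.4, 0.2, 0.7]
width: 0.0001
grip_force: 0.0
```

Emit:
apply_moves(translation=[[0, 0, 0], [0, 0, 0], [0, 0, 0], [0, 0, 0], [0, 0, 0], [0, 0, 0]], angular=[[0, 0, -7], [0, 0, -14], [0, 0, -21], [0, 0, -28], [0, 0, -31], [0, 0, -31]])

```text
time_s: 7.03
ee_pos: [0.4044, 0.0245, 0.0471]
eef_rot: [[0.018, 1.0, -0.002], [0.999, -0.018, 0.035], [0.035, -0.003, -0.999]]
contact_force: [0.2, 0.6, 0.5]
width: -0.0001
grip_force: 0.0
```

```bash
python3 - <<'E'
from h import *
o=observe();R=o["eef_rot"];print(np.round(o["joints"],2),o["ee_pos"],np.round(R,4).tolist())
from scipy.spatial.transform import Rotation as Q
a=np.radians(89.07);T=np.array([[np.cos(a),np.sin(a),0],[np.sin(a),-np.cos(a),0],[0,0,-1]])
print(Q.from_matrix(R.T@T).as_rotvec(degrees=True), (np.array([.420,.1436,.047])-o["ee_pos"])@R*100)
E
```

```text
[  1.86  13.7  -41.25  35.11   2.03  92.9 ] [0.40438215 0.02452358 0.04710709] [[0.0181, 0.9998, -0.0022], [0.9992, -0.018, 0.0354], [0.0354, -0.0029, -0.9994]]
[-0.16313159 -2.02808466 -0.10572024] [11.92614233  1.34692123  0.42912802]
```

Emit:
apply_moves(translation=[[3.5, 0, 0.1], [7, 0.3, 0.3], [10, 0.8, 0.4], [11.9, 1.3, 0.4], [11.9, 1.3, 0.4], [11.9, 1.3, 0.4]], angular=[[0, -1, 0], [-0.2, -2, -0.1], [-0.2, -2, -0.1], [-0.2, -2, -0.1], [-0.2, -2, -0.1], [-0.2, -2, -0.1]])

```text
time_s: 7.53
ee_pos: [0.42, 0.1441, 0.0473]
eef_rot: [[0.016, 1.0, 0.001], [1.0, -0.016, 0.0], [0.0, 0.001, -1.0]]
contact_force: [0.3, 0.5, 0.2]
width: -0.0
grip_force: 0.0
```

Emit:
apply_moves(translation=[[0, 0.8, 0], [0, 1.6, 0], [0, 2.3, 0], [0, 2.9, 0], [0, 3.5, 0], [0, 4.1, 0], [0, 4.7, 0], [0, 4.7, 0]], angular=[[0, 0, 0], [0, 0, 0], [0, 0, 0], [0, 0, 0], [0, 0, 0], [0, 0, 0], [0, 0, 0], [0, 0, 0]])

```text
time_s: 8.2
ee_pos: [0.4686, 0.1425, 0.0474]
eef_rot: [[0.018, 1.0, 0.002], [1.0, -0.018, 0.001], [0.001, 0.002, -1.0]]
contact_force: [0.0, 0.3, -0.6]
width: -0.0001
grip_force: 0.0
```

Emit:
apply_moves(translation=[[0, 0.5, 0], [0, 1, 0], [0, 1.5, 0], [0, 2.0, 0], [0, 2.0, 0]], angular=[[0, 0, 0], [0, 0, 0], [0, 0, 0], [0, 0, 0], [0, 0, 0]])

```text
time_s: 8.62
ee_pos: [0.4887, 0.1424, 0.0474]
eef_rot: [[0.017, 1.0, 0.003], [1.0, -0.017, 0.001], [0.001, 0.003, -1.0]]
contact_force: [0.3, -0.1, 0.1]
width: 0.0002
grip_force: 0.1
```

Emit:
apply_moves(translation=[[0, 0.2, 0], [0, 0.4, 0], [0, 0.4, 0]], angular=[[0, 0, 0], [0, 0, 0], [0, 0, 0]])

```text
time_s: 8.87
ee_pos: [0.4903, 0.1423, 0.0473]
eef_rot: [[0.017, 1.0, -0.001], [1.0, -0.017, 0.001], [0.001, -0.001, -1.0]]
contact_force: [-3.6, 1.4, 2.3]
width: 0.0001
grip_force: 0.1
```

Emit:
apply_moves(translation=[[0, 0.2, 0], [0, 0.4, 0], [0, 0.4, 0]], angular=[[0, 0, 0], [0, 0, 0], [0, 0, 0]])

```text
time_s: 9.12
ee_pos: [0.4902, 0.1423, 0.0472]
eef_rot: [[0.016, 1.0, -0.007], [1.0, -0.016, 0.001], [0.001, -0.007, -1.0]]
contact_force: [-12.5, 2.6, 10.6]
width: -0.0002
grip_force: 0.5
```

Left drawer stopped at x=0.490 with 12 N, so it is home. I back off, rise, and go over to the back of the lid.

Emit:
apply_moves(translation=[[0, -2, 0], [0, -4, 0], [0, -5, -4], [-1, -5, -8], [-3, -5, -12], [-5, -5, -16], [-7, -5, -20], [-7.5, -5, -24]], angular=[[0, 0, 0], [0, 0, 0], [0, 0, 0], [0, 0, 0], [0, 0, 0], [0, 0, 0], [0, 0, 0], [0, 0, 0]])

```text
time_s: 9.78
ee_pos: [0.4431, 0.0673, 0.2819]
eef_rot: [[0.018, 1.0, 0.002], [1.0, -0.018, -0.001], [-0.001, 0.002, -1.0]]
contact_force: [0.6, 0.3, -0.5]
width: 0.0002
grip_force: 0.0
```

Emit:
apply_moves(translation=[[0, 0, -3], [0, 0, -6], [0, 4, -6], [0, 8, -6], [0, 12, -6], [0, 16, -6], [0, 20, -6], [0, 24, -6]], angular=[[0, 0, 0], [0, 0, 0], [0, 0, 0], [0, 0, 0], [0, 0, 0], [0, 0, 0], [0, 0, 0], [0, 0, 0]])

```text
time_s: 10.45
ee_pos: [0.6857, 0.0648, 0.3405]
eef_rot: [[0.017, 1.0, 0.003], [1.0, -0.017, 0.0], [0.0, 0.003, -1.0]]
contact_force: [1.2, 0.8, 1.8]
width: 0.0005
grip_force: 0.0
```

```bash
python3 - <<'E'
from h import *
o=observe();print(o["time_s"],o["ee_pos"],o["joints"].round(1),o["eef_rot"].round(3).tolist())
E
```

```text
10.45 [0.68568802 0.0647758  0.34046414] [ 5.4 32.7 36.5 93.6 -0.  96.4] [[0.017, 1.0, 0.003], [1.0, -0.017, 0.0], [0.0, 0.003, -1.0]]
```

Emit:
apply_moves(translation=[[0, 2, 0], [0, 2, 3], [0, 2, 6], [0, 2, 9], [0, 2, 9.5], [0, 2, 9.5]], angular=[[0, 0, 0], [0, 0, 0], [0, 0, 0], [0, 0, 0], [0, 0, 0], [0, 0, 0]])

```text
time_s: 10.95
ee_pos: [0.702, 0.0645, 0.2424]
eef_rot: [[0.017, 1.0, -0.005], [1.0, -0.017, -0.0], [-0.001, -0.005, -1.0]]
contact_force: [-0.4, -0.2, 0.5]
width: 0.0002
grip_force: 0.0
```

```bash
python3 - <<'E'
from h import *
im=camera("side")[80:320,140:400];cv2.imwrite("pics/s2.png",cv2.resize(im[:,:,::-1],None,fx=2.5,fy=2.5))
o=observe();print(o["time_s"],o["ee_pos"],o["joints"].round(1),o["eef_rot"].round(3).tolist())
E
```

```text
11.0 [0.70329805 0.06463603 0.24522105] [ 5.2 33.8 24.5 80.6  0.  96.2] [[0.017, 1.0, 0.0], [1.0, -0.017, 0.0], [0.0, 0.0, -1.0]]
```

View pics/s2.png

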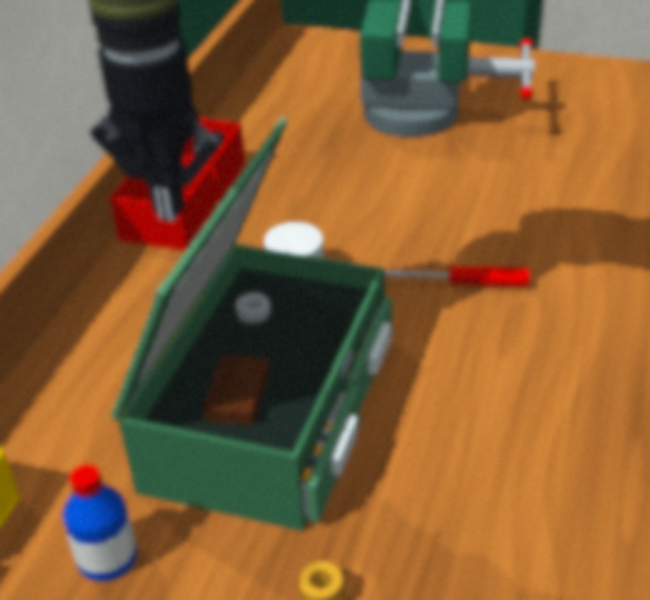

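The hand is behind the lid with its tips clear, at crop (165,215). Now I follow the lid's arc slowly.

Emit:
apply_moves(translation=[[0, -1.8, 0.3], [0, -2.7, 0.4], [0, -3.4, 0.4], [0, -4.5, 0.9], [0, -5.5, 1.4], [0, -6.7, 2.2], [0, -7.9, 3.1]], angular=[[0, 0, 0], [0, 0, 0], [0, 0, 0], [0, 0, 0], [0, 0, 0], [0, 0, 0], [0, 0, 0]])

```text
time_s: 11.58
ee_pos: [0.6273, 0.0664, 0.2183]
eef_rot: [[0.017, 1.0, 0.01], [1.0, -0.017, 0.001], [0.001, 0.01, -1.0]]
contact_force: [0.5, -0.3, 3.3]
width: -0.0
grip_force: 1.2
```

Emit:
apply_moves(translation=[[0, -1.0, 1.0], [0, -1.9, 2.1], [0, -2.7, 3.3], [0, -3.5, 4.5], [0, -4.1, 5.8], [0, -4.6, 7.3], [0, -4.6, 7.3]], angular=[[0, 0, 0], [0, 0, 0], [0, 0, 0], [0, 0, 0], [0, 0, 0], [0, 0, 0], [0, 0, 0]])

```text
time_s: 12.17
ee_pos: [0.5779, 0.067, 0.1413]
eef_rot: [[0.017, 1.0, 0.001], [1.0, -0.017, 0.0], [0.0, 0.001, -1.0]]
contact_force: [-0.1, 0.2, -0.1]
width: 0.0003
grip_force: 0.0
```

Emit:
apply_moves(translation=[[0, -0.1, 0.7], [0, -0.2, 1.4], [0, -0.3, 2.0], [0, -0.3, 2.3], [0, -0.3, 2.3]], angular=[[0, 0, 0], [0, 0, 0], [0, 0, 0], [0, 0, 0], [0, 0, 0]])

```text
time_s: 12.58
ee_pos: [0.5758, 0.067, 0.1176]
eef_rot: [[0.017, 1.0, 0.001], [1.0, -0.017, 0.0], [0.0, 0.001, -1.0]]
contact_force: [-0.2, 0.8, -0.0]
width: -0.0003
grip_force: 0.0
```

Emit:
apply_moves(translation=[[0, 0, 0.2], [0, 0, 0.4], [0, 0, 0.5], [0, 0, 0.5]], angular=[[0, 0, 0], [0, 0, 0], [0, 0, 0], [0, 0, 0]])

```text
time_s: 12.92
ee_pos: [0.5755, 0.067, 0.1136]
eef_rot: [[0.017, 1.0, 0.001], [1.0, -0.017, 0.0], [0.001, 0.001, -1.0]]
contact_force: [-1.8, -0.5, 4.5]
width: -0.0001
grip_force: 2.1
```

Emit:
apply_moves(translation=[[0, 0, 0.1], [0, 0, 0.2], [0, 0, 0.2]], angular=[[0, 0, 0], [0, 0, 0], [0, 0, 0]])

```text
time_s: 13.17
ee_pos: [0.5756, 0.067, 0.1135]
eef_rot: [[0.017, 1.0, 0.002], [1.0, -0.017, 0.001], [0.001, 0.002, -1.0]]
contact_force: [-4.7, -1.0, 14.7]
width: -0.0003
grip_force: 7.6
```

Shut: z stands at 0.1135 with 15 N. I rise clear and look.

Emit:
apply_moves(translation=[[0, 0, -3], [0, 0, -7], [0, 0, -11], [-3, -3, -13], [-6, -6, -15], [-9, -9, -15], [-12, -12, -15], [-15, -15, -15]], angular=[[0, 0, 0], [0, 0, 0], [0, 0, 0], [0, 0, 0], [0, 0, 0], [0, 0, 0], [0, 0, 0], [0, 0, 0]])

```text
time_s: 13.83
ee_pos: [0.4305, -0.0732, 0.2614]
eef_rot: [[0.016, 1.0, 0.003], [1.0, -0.016, -0.0], [-0.0, 0.003, -1.0]]
contact_force: [0.3, -1.2, 0.3]
width: -0.0004
grip_force: 0.0
```

Emit:
apply_moves(translation=[[-3, -2, 0], [-6, -4, 0], [-9, -6, 0], [-12, -8, 0], [-12, -8, 0]], angular=[[0, 0, 0], [0, 0, 0], [0, 0, 0], [0, 0, 0], [0, 0, 0]])

```text
time_s: 14.25
ee_pos: [0.346, -0.1947, 0.2608]
eef_rot: [[0.025, 1.0, -0.001], [1.0, -0.025, -0.002], [-0.002, -0.001, -1.0]]
contact_force: [-0.3, -0.2, -0.3]
width: -0.0003
grip_force: 0.0
```

```bash
python3 - <<'E'
from h import *
a=camera("side")[130:310,170:340];b=camera("top")[120:250,190:360]
cv2.imwrite("pics/s3.png",cv2.resize(a[:,:,::-1],None,fx=3.3,fy=3.3,interpolation=2))
cv2.imwrite("pics/t3.png",cv2.resize(b[:,:,::-1],None,fx=4.5,fy=4.5,interpolation=2))
x,y,t=.6146,.0662,-.0162;c,s=np.cos(t),np.sin(t);W=lambda X,Y,Z:[x+c*X-s*Y,y+s*X+c*Y,Z]
for d in(0,.005,.01):
  P=[W(-.105-d,.075,.065),W(-.105-d,-.075,.065),W(-.096,.152,.113),W(-.096,-.152,.113)]
  print(d,((proj("top",P)-[190,120])*4.5).round(0).tolist())
  P=[W(-.11-d,.075,.052),W(-.11-d,-.075,.052),W(-.1-d,.146,.012),W(-.096,.152,.113),W(-.096,-.152,.113)]
  print(d,((proj("side",P)-[170,130])*3.3).round(0).tolist())
E
```

```text
0 [[261.0, 417.0], [502.0, 420.0], [125.0, 391.0], [634.0, 398.0]]
0 [[358.0, 421.0], [410.0, 294.0], [318.0, 524.0], [303.0, 435.0], [417.0, 179.0]]
0.005 [[260.0, 425.0], [502.0, 428.0], [125.0, 391.0], [634.0, 398.0]]
0.005 [[364.0, 422.0], [415.0, 295.0], [324.0, 526.0], [303.0, 435.0], [417.0, 179.0]]
0.01 [[260.0, 433.0], [502.0, 436.0], [125.0, 391.0], [634.0, 398.0]]
0.01 [[370.0, 424.0], [421.0, 296.0], [331.0, 527.0], [303.0, 435.0], [417.0, 179.0]]
```

View pics/s3.png

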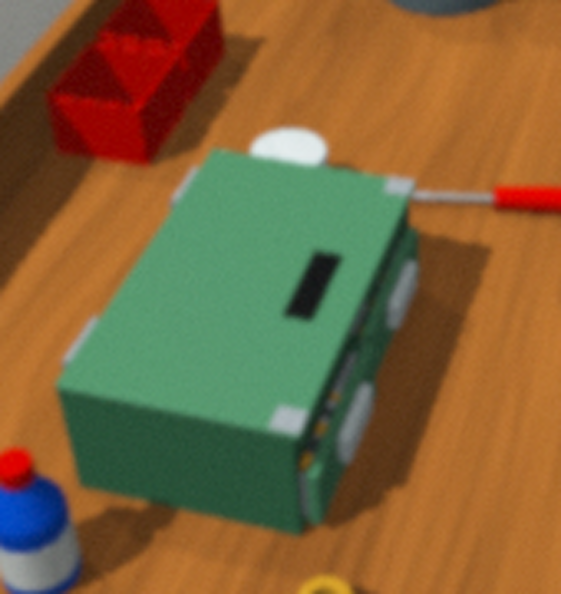

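View pics/t3.png

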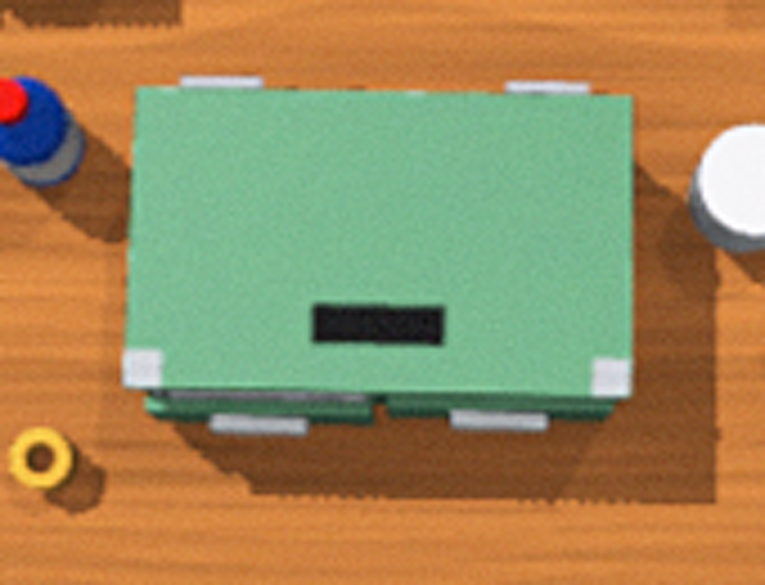

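The lid is shut and flat. The left pull sits at crop row 425 against 417 predicted for home, so that drawer is still about 5 mm open. The gripper body probably met the rim, so I'll push both again with the hand leaned back.

```bash
cat > tgt.py <<'E'
import sys
from h import *
from scipy.spatial.transform import Rotation as Q
o=observe();R=o["eef_rot"];p=np.array([float(v) for v in sys.argv[1:4]])
a=np.radians(89.07);T=np.array([[np.cos(a),np.sin(a),0],[np.sin(a),-np.cos(a),0],[0,0,-1]])@Q.from_euler("x",-25,degrees=True).as_matrix()
print(o["time_s"],o["ee_pos"],"rot",Q.from_matrix(R.T@T).as_rotvec(degrees=True).round(2),"tr",((p-o["ee_pos"])@R*100).round(2),((p*[1,1,0]+[0,0,o["ee_pos"][2]]-o["ee_pos"])@R*100).round(2))
E
python3 tgt.py .44 -.009 .046
```

```text
14.35 [ 0.34868227 -0.19174986  0.26074969] rot [-2.493e+01  2.000e-02 -2.800e-01] tr [18.45  8.72 21.5 ] [18.46  8.75  0.02]
```

Emit:
apply_moves(translation=[[3.5, 1.5, 0], [7, 3, 0], [10.5, 4.5, 0], [14, 6, 2], [17, 8, 4], [18.5, 8.7, 7.5], [18.5, 8.7, 11.5], [18.5, 8.7, 15.5]], angular=[[-6, 0, 0], [-12, 0, -0.3], [-18, 0, -0.3], [-25, 0, -0.3], [-25, 0, -0.3], [-25, 0, -0.3], [-25, 0, -0.3], [-25, 0, -0.3]])

```text
time_s: 15.02
ee_pos: [0.4411, -0.0039, 0.1061]
eef_rot: [[0.005, 0.904, 0.427], [1.0, -0.005, -0.002], [0.0, 0.427, -0.904]]
contact_force: [0.7, -0.2, -0.6]
width: 0.0001
grip_force: 0.0
```

```bash
python3 tgt.py .47 -.009 .046
```

```text
15.0167 [ 0.44109222 -0.00387166  0.10605471] rot [ 0.3  -0.27  0.56] tr [-0.5   0.05  6.67] [-0.5   2.62  1.24]
```

Emit:
apply_moves(translation=[[-0.5, 0, 2.2], [-0.5, 0, 4.5], [-0.5, 0, 6.7], [-0.5, 0.45, 6.9], [-0.5, 0.9, 7.1], [-0.5, 1.35, 7.35], [-0.5, 1.6, 7.45], [-0.5, 1.6, 7.45]], angular=[[0, 0, 0.5], [0, 0, 0.5], [0, 0, 0.5], [0, 0, 0.5], [0, 0, 0.5], [0, 0, 0.5], [0, 0, 0.5], [0, 0, 0.5]])

```text
time_s: 15.68
ee_pos: [0.4879, -0.0126, 0.0471]
eef_rot: [[0.019, 0.904, 0.427], [1.0, -0.019, -0.006], [0.003, 0.427, -0.904]]
contact_force: [-0.2, -0.7, 0.7]
width: 0.0
grip_force: 0.0
```

Emit:
apply_moves(translation=[[0, 0.18, 0.08], [0, 0.36, 0.17], [0, 0.54, 0.25], [0, 0.54, 0.25]], angular=[[0, 0, 0], [0, 0, 0], [0, 0, 0], [0, 0, 0]])

```text
time_s: 16.02
ee_pos: [0.4923, -0.0131, 0.0458]
eef_rot: [[0.02, 0.905, 0.425], [1.0, -0.02, -0.006], [0.003, 0.425, -0.905]]
contact_force: [-0.6, 0.6, 0.2]
width: 0.0
grip_force: 0.0
```

Emit:
apply_moves(translation=[[0, 0.18, 0.08], [0, 0.36, 0.17], [0, 0.54, 0.25], [0, 0.54, 0.25]], angular=[[0, 0, 0], [0, 0, 0], [0, 0, 0], [0, 0, 0]])

```text
time_s: 16.35
ee_pos: [0.4983, -0.0131, 0.0454]
eef_rot: [[0.02, 0.905, 0.424], [1.0, -0.019, -0.006], [0.003, 0.424, -0.906]]
contact_force: [0.3, 0.4, -0.5]
width: -0.0
grip_force: 0.0
```

Emit:
apply_moves(translation=[[0, 0.18, 0.08], [0, 0.27, 0.13], [0, 0.27, 0.13]], angular=[[0, 0, 0], [0, 0, 0], [0, 0, 0]])

```text
time_s: 16.6
ee_pos: [0.4987, -0.0131, 0.0442]
eef_rot: [[0.02, 0.907, 0.42], [1.0, -0.019, -0.006], [0.003, 0.42, -0.907]]
contact_force: [-2.8, 0.4, 2.2]
width: -0.0002
grip_force: 2.1
```

Emit:
apply_moves(translation=[[0, 0.18, 0.08], [0, 0.36, 0.17], [0, 0.36, 0.17]], angular=[[0, 0, 0], [0, 0, 0], [0, 0, 0]])

```text
time_s: 16.85
ee_pos: [0.4989, -0.0131, 0.0425]
eef_rot: [[0.02, 0.91, 0.414], [1.0, -0.02, -0.005], [0.003, 0.415, -0.91]]
contact_force: [-12.4, 0.3, 8.6]
width: 0.0003
grip_force: 6.3
```

Emit:
apply_moves(translation=[[0, 0.18, 0.08], [0, 0.36, 0.17], [0, 0.36, 0.17]], angular=[[0, 0, 0], [0, 0, 0], [0, 0, 0]])

```text
time_s: 17.1
ee_pos: [0.4989, -0.013, 0.0407]
eef_rot: [[0.02, 0.913, 0.409], [1.0, -0.02, -0.005], [0.003, 0.409, -0.913]]
contact_force: [-19.6, -0.4, 13.4]
width: 0.0001
grip_force: 10.0
```

Right drawer is firmly home. Now the left one in the same leaned posture.

Emit:
apply_moves(translation=[[0, -2.7, -1.3], [0, -4.5, -2.1], [4, -4.5, -2.1], [8, -4.5, -2.1], [12, -4.5, -2.1], [15.6, -4.5, -2.1], [15.6, -4.5, -2.1]], angular=[[0, 0, 0], [0, 0, 0], [0, 0, 0], [0, 0, 0], [0, 0, 0], [0, 0, 0], [0, 0, 0]])

```text
time_s: 17.68
ee_pos: [0.465, 0.1514, 0.0475]
eef_rot: [[0.011, 0.904, 0.428], [1.0, -0.013, 0.003], [0.008, 0.428, -0.904]]
contact_force: [0.9, -0.5, 0.3]
width: 0.0001
grip_force: 0.0
```

```bash
python3 tgt.py .485 .1436 .046
```

```text
17.6833 [0.46499339 0.15141616 0.04747501] rot [ 0.35 -0.57  0.09] tr [-0.76  1.76  0.99] [-0.76  1.82  0.85]
```

Emit:
apply_moves(translation=[[-0.4, 0.4, 0.3], [-0.8, 0.9, 0.5], [-0.8, 1.3, 0.8], [-0.8, 1.8, 1.0], [-0.8, 2.1, 1.15], [-0.8, 2.4, 1.25], [-0.8, 2.7, 1.4], [-0.8, 2.7, 1.4]], angular=[[0, -0.5, 0], [0, -0.5, 0], [0, -0.5, 0], [0, -0.5, 0], [0, -0.5, 0], [0, -0.5, 0], [0, -0.5, 0], [0, -0.5, 0]])

```text
time_s: 18.35
ee_pos: [0.4933, 0.1346, 0.0446]
eef_rot: [[0.025, 0.905, 0.424], [1.0, -0.021, -0.015], [-0.004, 0.424, -0.906]]
contact_force: [0.4, -0.6, 0.6]
width: -0.0
grip_force: 0.0
```

Emit:
apply_moves(translation=[[0, 0.18, 0.08], [0, 0.36, 0.17], [0, 0.54, 0.25], [0, 0.54, 0.25]], angular=[[0, 0, 0], [0, 0, 0], [0, 0, 0], [0, 0, 0]])

```text
time_s: 18.68
ee_pos: [0.498, 0.1348, 0.0442]
eef_rot: [[0.024, 0.906, 0.423], [1.0, -0.019, -0.015], [-0.005, 0.423, -0.906]]
contact_force: [-0.5, 0.4, -0.8]
width: 0.0001
grip_force: 0.0
```

Emit:
apply_moves(translation=[[0, 0.18, 0.08], [0, 0.36, 0.17], [0, 0.54, 0.25], [0, 0.54, 0.25]], angular=[[0, 0, 0], [0, 0, 0], [0, 0, 0], [0, 0, 0]])

```text
time_s: 19.02
ee_pos: [0.502, 0.1346, 0.0434]
eef_rot: [[0.023, 0.907, 0.42], [1.0, -0.018, -0.014], [-0.005, 0.42, -0.908]]
contact_force: [-6.7, -0.1, 3.4]
width: -0.0001
grip_force: 3.2
```

Emit:
apply_moves(translation=[[0, 0.18, 0.08], [0, 0.36, 0.17], [0, 0.54, 0.25], [0, 0.54, 0.25]], angular=[[0, 0, 0], [0, 0, 0], [0, 0, 0], [0, 0, 0]])

```text
time_s: 19.35
ee_pos: [0.5022, 0.134, 0.041]
eef_rot: [[0.02, 0.912, 0.411], [1.0, -0.016, -0.013], [-0.006, 0.411, -0.912]]
contact_force: [-20.2, 1.3, 14.7]
width: -0.0
grip_force: 10.2
```

Emit:
apply_moves(translation=[[0, -2.7, -1.3], [0, -5.4, -2.6], [0, -7, -6], [-2, -7, -10], [-5, -7, -14], [-9, -7, -18], [-13, -7, -20], [-16, -7, -20]], angular=[[0, 0, 0], [0, 0, 0], [0, 0, 0], [0, 0, 0], [0, 0, 0], [0, 0, 0], [0, 0, 0], [0, 0, 0]])

```text
time_s: 20.02
ee_pos: [0.3621, -0.0029, 0.1959]
eef_rot: [[0.02, 0.903, 0.43], [1.0, -0.015, -0.013], [-0.005, 0.43, -0.903]]
contact_force: [2.1, -0.5, -0.1]
width: 0.0001
grip_force: 0.0
```

Emit:
apply_moves(translation=[[-4, 0, 0], [-8, 0, 0], [-12, 0, 0], [-16, 0, 0], [-16, 0, 0]], angular=[[0, 0, 0], [0, 0, 0], [0, 0, 0], [0, 0, 0], [0, 0, 0]])

```text
time_s: 20.43
ee_pos: [0.3579, -0.1704, 0.1943]
eef_rot: [[0.034, 0.904, 0.426], [0.999, -0.027, -0.024], [-0.01, 0.426, -0.905]]
contact_force: [-0.5, 0.6, 0.3]
width: 0.0
grip_force: 0.0
```

```bash
python3 - <<'E'
from h import *
b=camera("top");a=camera("side")[200:310,230:340]
b=cv2.resize(b[120:250,190:360,::-1],None,fx=4.5,fy=4.5,interpolation=2);cv2.imwrite("pics/t4.png",b)
print(observe()["time_s"],observe()["ee_pos"])
E
```

```text
20.5333 [ 0.35776013 -0.16655059  0.19320321]
```

View pics/t4.png

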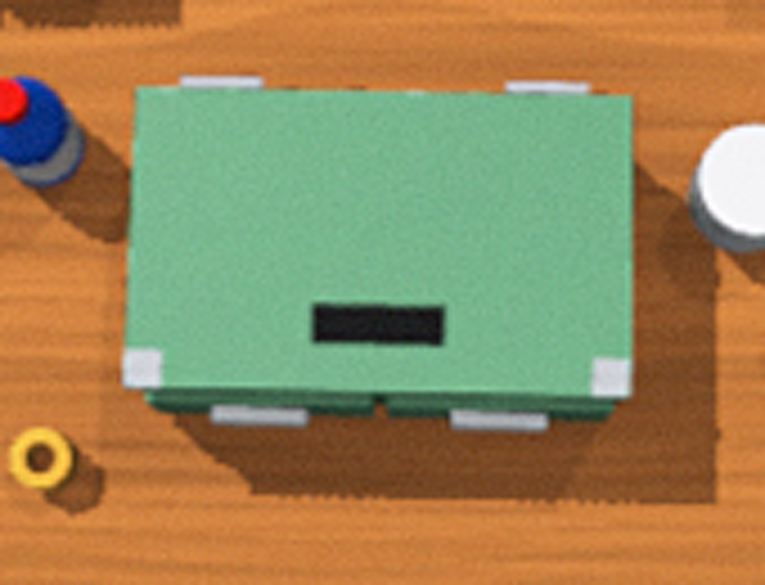

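The left pull is now at crop row 415 and the right at 420, parallel to the lid's edge as predicted for home. Lid flat, bottle, tin and bushing unmoved, hand clear.

```bash
python3 -c "
from plant import sign_off
print(sign_off())"
```

```text
the job is handed in; nothing more can be done
None
```

I pushed both drawers fully home and shut the lid flat on the rim. The final top view shows the chest closed, with the bottle, tin and bushing where they were. I handed the job in at about 20.5 s, and the sign-off returned no verdict.

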